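# Pull a loose tool plate into line with a tapered drift

### The arm

A 6-joint arm with a two-finger parallel gripper is mounted at the origin on the work surface. World frame = base frame: x ahead of the robot, y to its left, z up, the work surface at z = 0. Lengths are in mm, angles in degrees, forces in N, time in s.
With the tool pointing down it reaches from about 275 to 775 mm from the base axis. Payload 14.6 kg.
Tool frame: the origin (TCP) lies at the centre of the arm's flange, where the gripper is bolted on; the fingertips stand 173 mm ahead of it and the grasp point (between the pads) lies 155 mm ahead of it; z points along the fingers, y is the direction in which the jaws open and shut (so a half turn about z gives the same grasp; the last joint's range is limited). The gripper opens to 85 mm and grips with 20 to 120 N. Pads are 22 mm wide; open, the fingers measure 114 mm over their backs; the gripper's body (76 mm by 85 mm) begins 54 mm behind the grasp point. The pads swing forward as they close: fully open they stand 13 mm farther back than shut.
Start: joints at [66.446, 15.075, -2.767, 72.158, 0, 81.102], TCP at [132.84, 507.92, 404.678] pointing down, gripper open.
Joint ranges: [-151.79, 151.79], [-50.71, 97.33], [-67.44, 78.34], [-121.81, 120.89], [-77.56, 73.72], [-180, 180]. Speed limits (degrees/s): [108.29, 108.29, 147.25, 159.86, 180, 180].

### API

Orientations are given as [roll, pitch, yaw] about the fixed x, y, z axes, in that order (R = Rz(yaw) Ry(pitch) Rx(roll)).
In Python, from workcell import ctrl, cams, finder gives the robot as it stands.
- The arm moves only by the tool apply_moves, never from a script. Its argument "series" is a list of rows, each an object of numbers: "x", "y", "z": the shift along the tool's x, y, z in units of 50 mm (1.0 is 50 mm); "turn": the turn about the tool's z in units of 6 degrees (1.0 is 6 degrees). In form: [{"x": .., "y": .., "z": .., "turn": ..}, ...]. A call has 1 to 20 rows; each row is the pose to reach, as a shift and turn from the pose commanded when the call began, along the tool's axes at that moment; what a row does not reach only later rows make up. A row lasts 1/10 s, in which the tool goes at most 50 mm and 8.59 degrees, less where a joint would pass 70% of its speed; a pose out of reach is approached as far as the arm can. A call with a gripper value outside its range is refused whole. "fingers" is the closure, from 0 (fully open) to 1 (shut), set as the call begins (left out, the last holds). The fingers move at their own pace and stop on an object; "squeeze" is the grip in N (left out, the last holds). Time passes only in rows, so rows that repeat a pose let the fingers close. It gives the time, the measured TCP pose, the force and the opening at its end, in the units of the state.
- ctrl.observe(): the state, without advancing time (a new reading comes with each control period).
- cams.get_image(name): name is "side" or "top"; returns the picture (420x560x3 uint8, blue, green, red); there is no depth.
- cams.calibration(name): a dict with "fx", "fy", "cx", "cy" (pixels), "dist" ([k1, k2, p1, p2, k3] as OpenCV has them; the pictures are not rectified), "view" (4x4, takes a point from world to camera coordinates). Camera axes: x right, y down, z forward; pixel columns grow to the right and rows downward; lengths in mm; the calibration is good to about 2 mm. A picture is of the moment at which its call begins. calibration takes no time and is no camera call.
- ctrl.sign_off(): hands the job in, once; it reports no verdict.
Trained networks look in the newest picture that a camera, given by its name, has taken for a name from the list of things; names that differ only in an ending like _2 or _b are one class to them, and where a whole thing is asked for, a point or a joint stands for the part that bears it (a point fixed in the world has none). Each returns a list of dicts, best first, with "conf" (0 to 1); they miss things now and then, are a little off and sometimes report something else, mostly with a low value. They report only what shows in the picture. A call takes as long as a camera call.
- finder.boxes_of(label, camera): "box" ([left, top, width, height] in pixels, round what is visible of it).
- finder.regions_of(label, camera): "mask" (420x560 bool, what is visible of it) and "box" ([left, top, width, height] in pixels, round what is visible of it).
The state is a dict: "clock": time; "joint_pos": joint angles; "dq": joint speeds; "joint_torque": joint torques, N m; "position": TCP position; "ee_rot": TCP orientation; "ft_force": force on the tool from outside, world axes, zero at the start; "moment": the same for the moment, N m; "grip_width": opening from 0.0 (shut) to 1.0 (fully open).
Only numpy, scipy, OpenCV 4.12 (cv2) and the standard library are available. Lean on these libraries where they do the work, as an engineer would, in place of code of your own. Each camera call takes 0.05 s, during which the arm holds its last target. There are 200 camera calls.

### The job

Take the tapered drift, the pin with the tall round head, out of the wooden pin block, feel with its tip for the hole in the fixed lower plate beneath the hole of the loose tool plate, and press it gently down through both so that it pulls the tool plate into line and its collar sits flush on the plate. Never force it: where it binds, give way sideways. Leave it standing upright there, and leave the spare pin and the other things on the bench alone.

Things in the scene. Friction and masses are not known exactly. Their poses are not given: they have to be found in the camera images.
- drift: Plain steel tapered drift, about 200 g, hanging upright by its collar in a hole of the pin block. Origin: centre of the collar's underside; z up its axis. Above: collar 28 mm across, 6 mm high, then a round grip head 24 mm across from 6 to 52 mm. Below: straight 16 mm shank down to -24 mm, then an even taper to a 9 mm flat tip at -54 mm.
- drift_tip (a point): Centre of the drift's tip, 54 mm below the drift's origin on its axis.
- block: Wooden pin block fixed to the bench, 70 x 150 x 64 mm (x, y, z), origin at the centre of its underside, z up. Two holes of 19 mm at y = +36 and -36 mm, 60 mm deep; the drift is in one and the spare in the other, either way round.
- spare: Bystander: straight steel pin, 16 mm across and 45 mm long, with a flat head 26 mm across and only 10 mm high, hanging in the other hole of the pin block. Origin: centre of the head's underside.
- riser: Grey steel mount, 120 x 190 mm foot, fixed to the bench; origin: centre of its underside, z up. It carries a clamped steel lower plate (14 mm thick, top at 62 mm, 38 mm clear below) and on that the loose aluminium tool plate (104 x 176 x 12 mm, top at 74 mm). Two bolt heads stand 10 mm above the tool plate at y = +72 and -72 mm. Contact of drift and mount, plates included, must stay below 50 N.
- plate_hole (a point): Centre of the mouth of the tool plate's 17.3 mm through hole, on its top face, z up. The plate floats: some 5 N slides it in any direction, it stays where left, cannot turn or lift. Below it, 5 to 10 mm off to an unmeasured side, is the lower plate's own fixed 17.3 mm through hole (a crescent shows from above). The drift is home when its collar's underside lies on this face.
- oil: Bystander: grey plastic oil bottle, 52 mm across, 110 mm high, origin at the centre of its base.
- wrench: Bystander: steel wrench 170 mm long, lying flat, origin at the middle of its underside.
- carrier: Bystander: black plastic carrier, 60 x 170 x 31 mm, with a row of short steel dowels, origin at the centre of its underside.

How it is judged (in metres and radians):
On the way, in this order (a step that is already met when the one before it is completed fails the run):
1. the drift is drawn clear of the pin block (z of drift in the frame of block above 0.116 m), for 0.1 s.
2. the drift's tip is through the tool plate's hole and inside the lower plate's hole (z of drift_tip in the frame of plate_hole below -0.016 m and horizontal distance between drift_tip and plate_hole below 0.012 m and angle between drift's own z axis and vertical below 0.2 rad), for 0.1 s.
At the end, for the whole second after the job is handed in: The drift stands at rest in both holes with its collar home: the collar's underside within 2.5 mm of the tool plate's top face, its axis within 2.5 mm of the tool plate's hole and within 0.08 rad of upright (z of drift in the frame of plate_hole between -0.0025 and 0.0025 m and horizontal distance between drift and plate_hole below 0.0025 m and angle between drift's own z axis and vertical below 0.08 rad and linear speed of drift below 0.02 m/s); the robot touches nothing.
It fails at once if the drift is forced: its contact with the mount and its plates exceeds 50 N (contact force between drift and riser above 50 N).
It fails at once if the spare pin is disturbed (moved over 15 mm) (distance of spare from where it was at the start of the episode above 0.015 m).
It fails at once if the oil bottle is disturbed (moved over 20 mm) (distance of oil from where it was at the start of the episode above 0.02 m).
It fails at once if the wrench is disturbed (moved over 20 mm) (distance of wrench from where it was at the start of the episode above 0.02 m).
It fails at once if the dowel carrier is disturbed (moved over 20 mm) (distance of carrier from where it was at the start of the episode above 0.02 m).
It also fails if it takes over 72 s, if anything falls off the work surface, if the arm or the gripper's body presses on something with over 40 N, if the wrist force passes 120 N, or if a joint passes its speed limit or range.

## Working session

There is one attempt and no reset: what is moved stays moved. The work goes in short steps, Python scripts to look and compute and a tool call to move; the robot and the scene stay as the last step left them, time stands still between calls to the robot, and variables do not carry over. Pictures are saved under pics/ and viewed, about 8 in all and at most 12, crops included, and the job is handed in when it is done.

Besides the shell and the picture viewer there is one more tool, called after ">>>" as name(argument=value, ...) on one line, values as JSON. apply_moves: Moves the arm, as the interface text tells. Its arguments: {"type":"object","properties":{"series":{"type":"array"},"fingers":{"type":"number"},"squeeze":{"type":"number"}},"required":["series"]}

```bash
ls; mkdir -p pics
cat > h.py <<'E'
import numpy as np, cv2
from workcell import ctrl, cams, finder
def cal(n):
    c=cams.calibration(n); K=np.array([[c["fx"],0,c["cx"]],[0,c["fy"],c["cy"]],[0,0,1.]])
    return K,np.array(c["dist"],float),np.array(c["view"],float)
def proj(n,P):
    K,d,V=cal(n); r,_=cv2.Rodrigues(V[:3,:3])
    return cv2.projectPoints(np.array(P,float).reshape(-1,1,3),r,V[:3,3],K,d)[0].reshape(-1,2)
def onz(n,px,z):
    K,d,V=cal(n); u=cv2.undistortPoints(np.array(px,float).reshape(-1,1,2),K,d).reshape(-1,2)
    R=V[:3,:3]; o=-R.T@V[:3,3]; D=np.c_[u,np.ones(len(u))]@R
    return o+D*((z-o[2])/D[:,2])[:,None]
E
python3 - <<'E'
from h import *
for n in ("top","side"):
    im=cams.get_image(n); cv2.imwrite(f"pics/{n}0.png",im)
    K,d,V=cal(n); print(n,K[0,0],(-V[:3,:3].T@V[:3,3]).round(),V[:3,:3].round(2).tolist())
    for l in ("drift","block","spare","riser","plate_hole","oil","wrench","carrier"):
        print(l,[(b["box"],round(b["conf"],2)) for b in finder.boxes_of(l,n)[:2]])
print(ctrl.observe())
E
```

```text
pics
top 485.3660770443262 [ 409.  -83. 1038.] [[0.03, -1.0, -0.01], [-0.98, -0.03, -0.2], [0.2, 0.01, -0.98]]
drift [([340.3, 256.7, 20.6, 13.4], 0.61)]
block [([294.2, 246.1, 80.7, 51.3], 0.9), ([308.5, 270.4, 9.5, 9.9], 0.53)]
spare [([308.5, 269.3, 13.4, 9.6], 0.45)]
riser [([105.5, 219.8, 103.3, 96.6], 0.73)]
plate_hole [([107.1, 215.5, 93.9, 94.0], 0.6)]
oil []
wrench []
carrier [([355.2, 166.6, 80.7, 29.4], 0.74)]
side 434.3745231645359 [ 274. -631.  501.] [[0.86, -0.51, 0.0], [-0.27, -0.47, -0.84], [0.43, 0.72, -0.54]]
drift [([243.6, 249.6, 21.0, 34.6], 0.95)]
block [([192.9, 239.1, 101.2, 94.8], 0.86), ([329.4, 177.7, 26.2, 58.5], 0.31)]
spare [([217.0, 249.6, 11.2, 10.3], 0.78)]
riser [([122.2, 147.1, 80.4, 74.5], 0.68), ([241.7, 249.6, 23.6, 35.6], 0.6)]
plate_hole [([122.8, 146.7, 77.2, 48.2], 0.89)]
oil [([329.6, 181.8, 24.7, 53.6], 0.81)]
wrench [([249.5, 179.1, 71.3, 8.3], 0.76), ([192.1, 236.5, 101.0, 97.6], 0.33)]
carrier [([346.3, 257.5, 107.3, 87.2], 0.96)]
{'clock': 0.9, 'joint_pos': array([ 6.64460299e+01,  1.50742616e+01, -2.76817347e+00,  7.21568101e+01,
        7.36054405e-04,  8.11011351e+01]), 'dq': array([ 0.05742322,  0.02763382,  0.01582314,  0.08765942,  0.10536247,
       -0.08915874]), 'joint_torque': array([ 5.41619549e-03, -6.37418532e+01,  3.84771180e+01,  1.16575553e-03,
        2.50412717e-05, -3.26785357e-05]), 'position': array([132.83801807, 507.92160183, 404.67556846]), 'ee_rot': array([ 1.79999140e+02, -6.10425232e-04,  1.65344895e+02]), 'ft_force': array([-0.07959385, -0.18977133, -0.5858282 ]), 'moment': array([-0.01659892, -0.0027179 ,  0.00474498]), 'grip_width': 0.9996903660499273}
```

Run:
```python
from h import *
t=cv2.imread("pics/top0.png");s=cv2.imread("pics/side0.png")
a=cv2.resize(t[140:340,80:460],None,fx=2.1,fy=2.1,interpolation=cv2.INTER_CUBIC)[:420,:798]
cv2.imwrite("pics/t1.png",a)
cv2.imwrite("pics/s1.png",cv2.resize(s[130:350,100:460],None,fx=2.2,fy=2.2,interpolation=cv2.INTER_CUBIC))
```

```text
(no output)
```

View pics/t1.png

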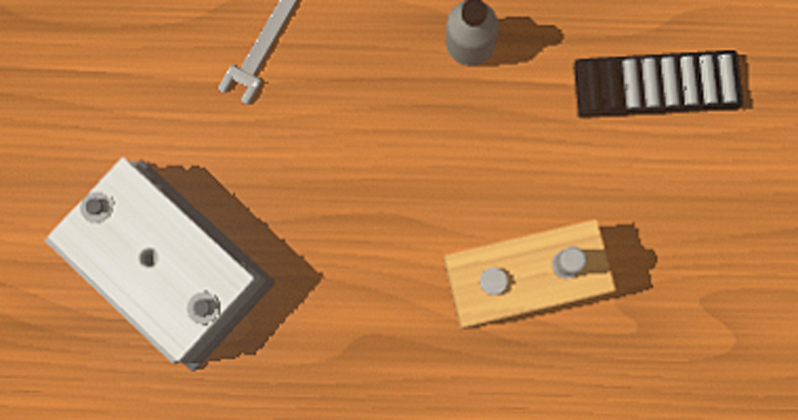

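View pics/s1.png

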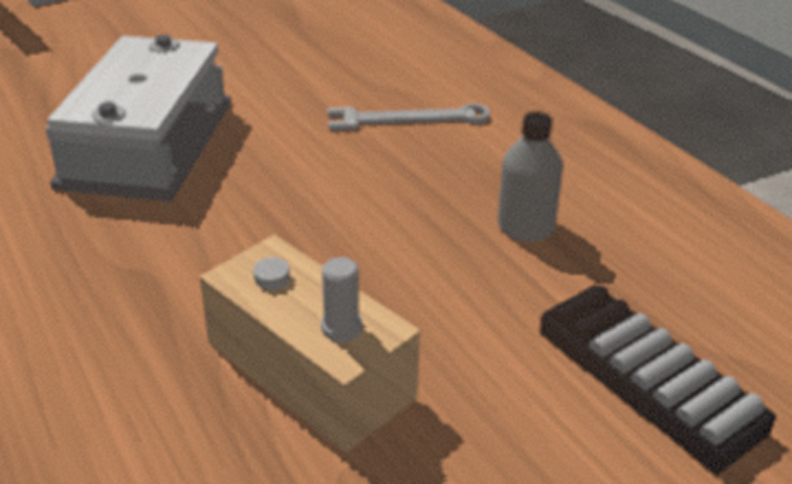

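The top view shows the drift's head at about (352,264), the spare at (315,273) and the plate hole at (150,262), with bolts on either side of the hole. In the side view the drift's head top is at (254,252) and the hole at (163,165).

Run:
```python
from h import *
print("drift top",onz("top",[[352.4,263.8]],116),"side",onz("side",[[254.7,251.5]],116))
print("spare",onz("top",[[315.2,273.3]],74),onz("side",[[223.3,253.4]],74))
print("hole",onz("top",[[150.5,262.4]],74),onz("side",[[162.7,165.5]],74))
print("bolts",onz("top",[[80+96/2.1,140+207/2.1],[80+204/2.1,140+307/2.1]],84))
t=cv2.imread("pics/top0.png");s=cv2.imread("pics/side0.png")
a=cv2.resize(t[252:274,140:162],(396,396),interpolation=cv2.INTER_NEAREST)
b=cv2.resize(s[154:176,152:174],(396,396),interpolation=cv2.INTER_NEAREST)
cv2.imwrite("pics/h2.png",np.hstack([a,b]))
print(proj("top",onz("top",[[150.5,262.4]],74)+np.array([[0,0,0],[10,0,0],[0,10,0]])))
```

```text
drift top [[ 494.47973878 -208.55578836  116.        ]] side [[ 496.58555599 -211.26566606  116.        ]]
spare [[ 477.61726907 -140.73733984   74.        ]] [[ 476.79696582 -145.02404914   74.        ]]
hole [[489.35768084 188.07917496  74.        ]] [[491.05170381 184.28037724  74.        ]]
bolts [[534.43614953 239.20181944  84.        ]
 [443.73781871 129.04585496  84.        ]]
[[150.5        262.4       ]
 [150.88851766 257.40706135]
 [145.56359543 262.23815673]]
```

View pics/h2.png

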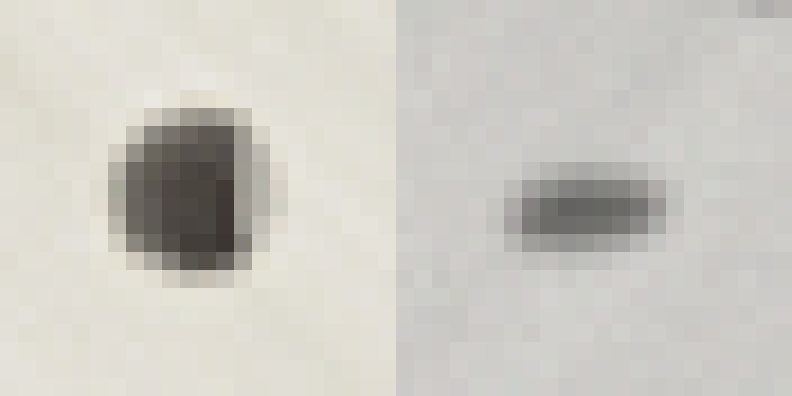

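Run:
```python
from h import *
t=cv2.imread("pics/top0.png").astype(int)[256:270,144:158]
print(t.mean(2).round().astype(int)); print(t[:,:,2]-t[:,:,0])
P=np.array([490,186.5]);a=np.linspace(0,2*np.pi,9)[:-1]
print(proj("top",[[*P,74]]+[[P[0]+8.65*np.cos(i),P[1]+8.65*np.sin(i),z] for z in (74,62) for i in a]).round(1).tolist())
```

```text
[[219 219 223 224 224 224 226 228 225 222 220 219 220 220]
 [221 222 222 225 230 224 215 218 223 224 222 221 220 220]
 [217 222 224 220 201 181 154 148 159 192 223 222 220 221]
 [216 221 223 190 136 113 100  88  91 155 208 225 224 219]
 [218 222 203 144 101  89  82  84  80 153 184 221 226 221]
 [221 219 175 107  90  81  71  67  75 153 176 213 226 223]
 [223 216 163 102  86  72  69  69  60 152 177 207 224 225]
 [221 218 166 100  90  73  72  68  58 154 177 204 222 222]
 [221 224 181 103  89  72  68  69  56 150 191 216 224 222]
 [223 226 202 134 102  78  62  63  54 127 199 223 226 224]
 [220 222 221 199 168 127  85  79 100 163 219 225 222 223]
 [220 221 224 223 218 202 186 190 197 214 223 222 222 220]
 [222 220 220 222 223 223 223 224 223 219 216 218 221 219]
 [220 220 221 219 222 221 222 221 222 219 217 216 219 220]]
[[15 14 11 11 11 12 10  9 11 12 11 12 11 15]
 [13 12 12 11 10 14 17 19 17 12 12 13 13 13]
 [14 12 12 17 18 14 15 14 16 17 15 12 12 13]
 [14 15 16 17 10 12 13 12  9 12 16 12 12 15]
 [14 14 18 12 13 13  9 11  9 11 13 15  9 12]
 [15 17 14 11 12 11 11  9 11 11 11 16 12 12]
 [13 16 13 12 11 11 11 11 11 11 10 16 14 11]
 [14 18 15 11  9 10 11 11 10 13 12 14 13 12]
 [12 15 15 14 10 10  9  9 12 10 14 17 11 12]
 [ 9 11 18 14 11 11 11 10 10 11 14 12 10 11]
 [12 15 18 18 13 12 10 12 10 13 17 11 13 11]
 [12 14 12 16 17 18 15 17 15 16 13 15 12 14]
 [11 13 16 13 13 15 16 15 14 15 15 14 13 15]
 [13 13 12 15 12 11 12 14 13 13 14 14 13 12]]
[[151.3, 262.1], [151.6, 257.8], [148.5, 259.0], [147.0, 262.0], [148.0, 265.1], [151.0, 266.4], [154.1, 265.3], [155.6, 262.2], [154.6, 259.1], [153.2, 258.4], [150.2, 259.5], [148.7, 262.5], [149.7, 265.6], [152.6, 266.9], [155.7, 265.8], [157.1, 262.8], [156.1, 259.7]]
```

>>> apply_moves(series=[{"x": -10.65, "y": -12.05, "z": 1.9, "turn": -2.4425}, {"x": -10.65, "y": -12.05, "z": 1.9, "turn": -2.4425}, {"x": -10.65, "y": -12.05, "z": 1.9, "turn": -2.4425}, {"x": -10.65, "y": -12.05, "z": 1.9, "turn": -2.4425}, {"x": -10.65, "y": -12.05, "z": 1.9, "turn": -2.4425}, {"x": -10.65, "y": -12.05, "z": 1.9, "turn": -2.4425}, {"x": -10.65, "y": -12.05, "z": 1.9, "turn": -2.4425}, {"x": -10.65, "y": -12.05, "z": 1.9, "turn": -2.4425}, {"x": -10.65, "y": -12.05, "z": 1.9, "turn": -2.4425}, {"x": -10.65, "y": -12.05, "z": 1.9, "turn": -2.4425}, {"x": -10.65, "y": -12.05, "z": 1.9, "turn": -2.4425}, {"x": -10.65, "y": -12.05, "z": 1.9, "turn": -2.4425}, {"x": -10.65, "y": -12.05, "z": 1.9, "turn": -2.4425}, {"x": -10.65, "y": -12.05, "z": 1.9, "turn": -2.4425}, {"x": -10.65, "y": -12.05, "z": 1.9, "turn": -2.4425}, {"x": -10.65, "y": -12.05, "z": 1.9, "turn": -2.4425}, {"x": -10.65, "y": -12.05, "z": 1.9, "turn": -2.4425}, {"x": -10.65, "y": -12.05, "z": 1.9, "turn": -2.4425}, {"x": -10.65, "y": -12.05, "z": 1.9, "turn": -2.4425}, {"x": -10.65, "y": -12.05, "z": 1.9, "turn": -2.4425}])

```text
clock: 2.9
position: [495.2, -208.9, 309.8]
ee_rot: [180.0, -0.0, -180.0]
ft_force: [-0.3, -0.5, -0.4]
grip_width: 1.0
```

>>> apply_moves(series=[{"z": 0.4}, {"z": 0.8}, {"z": 1.1}, {"z": 1.18}, {"z": 1.18}])

```text
$.series[0]: bad value
```

>>> apply_moves(series=[{}, {}, {}, {}, {}, {}, {}, {}, {}, {}], fingers=1, squeeze=60)

```text
$.series[0]: bad value
```

All four keys are needed.

>>> apply_moves(series=[{"x": 0, "y": 0, "z": 0.4, "turn": 0}, {"x": 0, "y": 0, "z": 0.8, "turn": 0}, {"x": 0, "y": 0, "z": 1.1, "turn": 0}, {"x": 0, "y": 0, "z": 1.18, "turn": 0}, {"x": 0, "y": 0, "z": 1.18, "turn": 0}, {"x": 0, "y": 0, "z": 1.18, "turn": 0}])

```text
clock: 3.5
position: [495.7, -209.5, 251.6]
ee_rot: [-180.0, 0.1, -180.0]
ft_force: [-0.5, -0.7, 0.5]
grip_width: 1.003
```

>>> apply_moves(series=[{"x": 0, "y": 0, "z": 0, "turn": 0}, {"x": 0, "y": 0, "z": 0, "turn": 0}, {"x": 0, "y": 0, "z": 0, "turn": 0}, {"x": 0, "y": 0, "z": 0, "turn": 0}, {"x": 0, "y": 0, "z": 0, "turn": 0}, {"x": 0, "y": 0, "z": 0, "turn": 0}, {"x": 0, "y": 0, "z": 0, "turn": 0}, {"x": 0, "y": 0, "z": 0, "turn": 0}, {"x": 0, "y": 0, "z": 0, "turn": 0}, {"x": 0, "y": 0, "z": 0, "turn": 0}], fingers=1, squeeze=60)

```text
clock: 4.5
position: [495.6, -209.7, 251.0]
ee_rot: [-180.0, 0.0, -180.0]
ft_force: [-1.1, 1.2, 5.8]
grip_width: 0.264
```

>>> apply_moves(series=[{"x": 0, "y": 0, "z": -0.1, "turn": 0}, {"x": 0, "y": 0, "z": -0.3, "turn": 0}, {"x": 0, "y": 0, "z": -0.6, "turn": 0}, {"x": 0, "y": 0, "z": -1.0, "turn": 0}, {"x": 0, "y": 0, "z": -1.5, "turn": 0}, {"x": 0, "y": 0, "z": -2.0, "turn": 0}, {"x": 0, "y": 0, "z": -2.2, "turn": 0}, {"x": 0, "y": 0, "z": -2.2, "turn": 0}, {"x": 0, "y": 0, "z": -2.2, "turn": 0}, {"x": 0, "y": 0, "z": -2.2, "turn": 0}])

```text
clock: 5.5
position: [495.4, -209.6, 359.5]
ee_rot: [179.9, -0.1, 180.0]
ft_force: [-0.8, 0.2, -1.9]
grip_width: 0.26
```

Run:
```python
from h import *
o=ctrl.observe(); print(o["position"],o["ft_force"],o["moment"])
p=o["position"]
out=[]
for n in ("top","side"):
    im=cams.get_image(n)
    c=proj(n,[[p[0],p[1],p[2]-155-32]])[0]; print(n,c, proj(n,[[p[0],p[1],p[2]-187-54]])[0])
    x,y=c.astype(int); out.append(cv2.resize(im[y-40:y+40,x-40:x+40],(396,396),interpolation=cv2.INTER_CUBIC))
    print(n,[(b["box"],round(b["conf"],2)) for b in finder.boxes_of("drift",n)[:2]])
cv2.imwrite("pics/g3.png",np.hstack(out))
```

```text
[ 495.35287215 -209.59415039  359.54352402] [-0.81820884  0.18865941 -1.89445596] [0.03538208 0.06842258 0.01899329]
top [357.30990116 260.49657651] [353.13200923 263.23352789]
top []
side [252.50880778 217.93008681] [253.317833   249.71122914]
side []
```

View pics/g3.png

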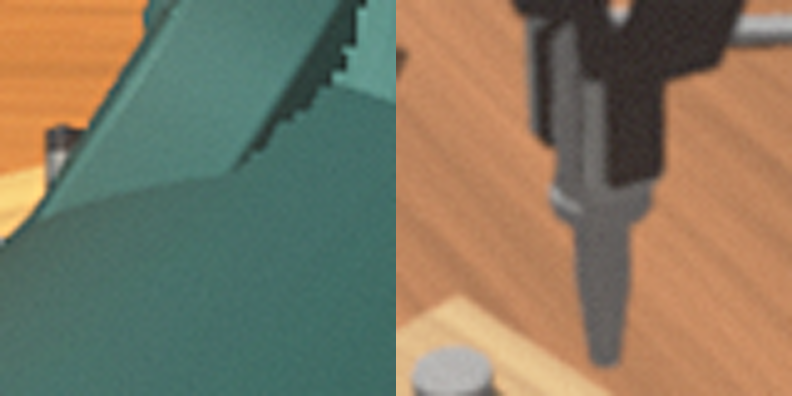

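The side crop shows the drift held upright. Its tip is at about (253.8,250.1), against a kinematic prediction of (253.3,249.7), so the hold is true to about 1 mm. Next I carry it over to the hole.

>>> apply_moves(series=[{"x": 0, "y": 0.2, "z": 0, "turn": 0}, {"x": 0, "y": 0.7, "z": 0, "turn": 0}, {"x": 0, "y": 1.4, "z": 0, "turn": 0}, {"x": 0, "y": 2.2, "z": 0, "turn": 0}, {"x": 0.1, "y": 3.0, "z": 0, "turn": 0}, {"x": 0.1, "y": 3.8, "z": 0, "turn": 0}, {"x": 0.1, "y": 4.6, "z": 0, "turn": 0}, {"x": 0.1, "y": 5.4, "z": 0, "turn": 0}, {"x": 0.1, "y": 6.2, "z": 0, "turn": 0}, {"x": 0.1, "y": 6.9, "z": 0, "turn": 0}, {"x": 0.1, "y": 7.4, "z": 0, "turn": 0}, {"x": 0.1, "y": 7.7, "z": 0, "turn": 0}, {"x": 0.1, "y": 7.87, "z": 0, "turn": 0}, {"x": 0.1, "y": 7.92, "z": 0, "turn": 0}, {"x": 0.1, "y": 7.92, "z": 0.1, "turn": 0}, {"x": 0.1, "y": 7.92, "z": 0.3, "turn": 0}, {"x": 0.1, "y": 7.92, "z": 0.5, "turn": 0}, {"x": 0.1, "y": 7.92, "z": 0.58, "turn": 0}, {"x": 0.1, "y": 7.92, "z": 0.6, "turn": 0}, {"x": 0.1, "y": 7.92, "z": 0.6, "turn": 0}])

```text
clock: 7.7
position: [490.6, 186.1, 330.6]
ee_rot: [-180.0, -0.0, 180.0]
ft_force: [-0.2, -0.3, -0.8]
grip_width: 0.265
```

Run:
```python
from h import *
o=ctrl.observe(); p=o["position"]; print(p,o["ft_force"],o["moment"])
im=cams.get_image("side"); c=proj("side",[[p[0],p[1],p[2]-241],[490.5,186.4,74]]); print(c-[142,135])
cv2.imwrite("pics/a4.png",cv2.resize(im[135:190,142:197],(660,660)[:2],interpolation=cv2.INTER_CUBIC)[:600])
```

```text
[490.61129997 186.1272744  330.58064901] [-0.21921042 -0.33345651 -0.77218948] [-0.01242627 -0.02555296 -0.00160802]
[[19.26004757 23.60897701]
 [20.12620387 30.16063188]]
```

View pics/a4.png

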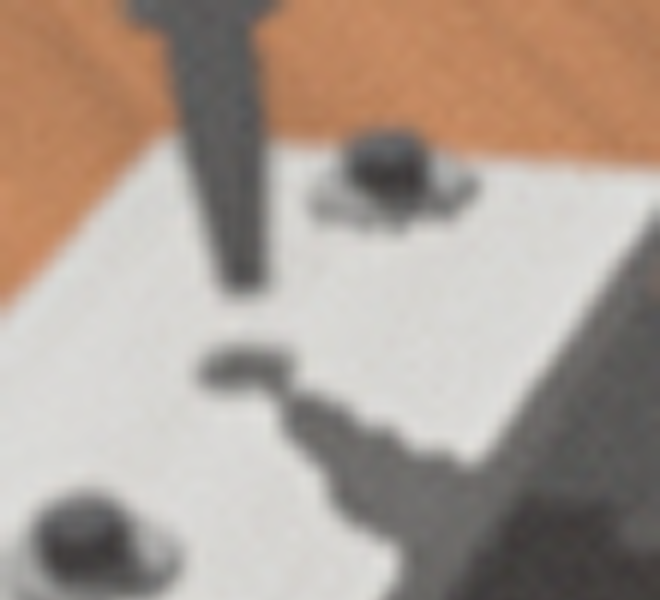

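The tip is at about (20.1,23.3) in 12x-crop pixels, above the hole at (20.6,30.8). It is lined up to within 2 to 3 mm, with the hole perhaps slightly nearer the camera. I'll lower it and feel for contact.

>>> apply_moves(series=[{"x": 0, "y": -0.01, "z": 0.1, "turn": 0}, {"x": 0, "y": -0.02, "z": 0.2, "turn": 0}, {"x": 0, "y": -0.02, "z": 0.28, "turn": 0}, {"x": 0, "y": -0.02, "z": 0.32, "turn": 0}, {"x": 0, "y": -0.02, "z": 0.34, "turn": 0}, {"x": 0, "y": -0.02, "z": 0.34, "turn": 0}])

```text
clock: 8.35
position: [490.6, 185.3, 313.6]
ee_rot: [-180.0, -0.0, 180.0]
ft_force: [0.5, 0.7, -1.0]
grip_width: 0.264
```

>>> apply_moves(series=[{"x": 0, "y": 0, "z": 0.02, "turn": 0}, {"x": 0, "y": 0, "z": 0.04, "turn": 0}, {"x": 0, "y": 0, "z": 0.04, "turn": 0}])

```text
clock: 8.65
position: [490.6, 185.3, 311.6]
ee_rot: [180.0, -0.0, -180.0]
ft_force: [-0.2, -0.5, -2.3]
grip_width: 0.26
```

>>> apply_moves(series=[{"x": 0, "y": 0, "z": 0.02, "turn": 0}, {"x": 0, "y": 0, "z": 0.04, "turn": 0}, {"x": 0, "y": 0, "z": 0.06, "turn": 0}, {"x": 0, "y": 0, "z": 0.06, "turn": 0}])

```text
clock: 9.05
position: [490.5, 185.3, 308.5]
ee_rot: [-180.0, -0.0, 180.0]
ft_force: [0.2, -0.9, -1.2]
grip_width: 0.263
```

>>> apply_moves(series=[{"x": 0, "y": 0, "z": 0.02, "turn": 0}, {"x": 0, "y": 0, "z": 0.04, "turn": 0}, {"x": 0, "y": 0, "z": 0.06, "turn": 0}, {"x": 0, "y": 0, "z": 0.07, "turn": 0}, {"x": 0, "y": 0, "z": 0.08, "turn": 0}, {"x": 0, "y": 0, "z": 0.08, "turn": 0}])

```text
clock: 9.65
position: [490.6, 185.3, 304.6]
ee_rot: [-180.0, -0.0, 180.0]
ft_force: [0.9, -0.2, -2.0]
grip_width: 0.267
```

>>> apply_moves(series=[{"x": 0, "y": 0, "z": 0.01, "turn": 0}, {"x": 0, "y": 0, "z": 0.02, "turn": 0}, {"x": 0, "y": 0, "z": 0.02, "turn": 0}])

```text
clock: 9.95
position: [490.6, 185.3, 303.6]
ee_rot: [-180.0, -0.0, -180.0]
ft_force: [0.4, -0.1, -1.8]
grip_width: 0.264
```

>>> apply_moves(series=[{"x": 0, "y": 0, "z": 0.01, "turn": 0}, {"x": 0, "y": 0, "z": 0.01, "turn": 0}, {"x": 0, "y": 0, "z": 0.01, "turn": 0}])

```text
clock: 10.25
position: [490.6, 185.3, 303.2]
ee_rot: [-180.0, -0.0, 180.0]
ft_force: [-0.1, 0.1, -1.4]
grip_width: 0.265
```

>>> apply_moves(series=[{"x": 0, "y": 0, "z": 0.01, "turn": 0}, {"x": 0, "y": 0, "z": 0.02, "turn": 0}, {"x": 0, "y": 0, "z": 0.02, "turn": 0}])

```text
clock: 10.55
position: [490.7, 185.3, 302.8]
ee_rot: [180.0, 0.1, -180.0]
ft_force: [-1.1, -0.4, 7.5]
grip_width: 0.262
```

>>> apply_moves(series=[{"x": 0, "y": 0, "z": 0.01, "turn": 0}, {"x": 0, "y": 0, "z": 0.01, "turn": 0}, {"x": 0, "y": 0, "z": 0.01, "turn": 0}])

```text
clock: 10.85
position: [490.7, 185.3, 302.6]
ee_rot: [180.0, 0.1, 180.0]
ft_force: [-2.3, 0.1, 12.6]
grip_width: 0.266
```

Contact came at TCP z about 302.9, so the tip is on the lower plate at 62 mm. I'll ease off and slide lightly toward +y.

>>> apply_moves(series=[{"x": 0, "y": 0.02, "z": -0.008, "turn": 0}, {"x": 0, "y": 0.04, "z": -0.008, "turn": 0}, {"x": 0, "y": 0.04, "z": -0.008, "turn": 0}])

```text
clock: 11.15
position: [490.8, 187.1, 302.7]
ee_rot: [-179.9, 0.1, 180.0]
ft_force: [-1.7, -3.6, 6.7]
grip_width: 0.265
```

>>> apply_moves(series=[{"x": 0, "y": 0.02, "z": 0, "turn": 0}, {"x": 0, "y": 0.04, "z": 0, "turn": 0}, {"x": 0, "y": 0.04, "z": 0, "turn": 0}])

```text
clock: 11.45
position: [490.8, 189.1, 302.6]
ee_rot: [-179.9, 0.1, 180.0]
ft_force: [0.1, -3.2, 5.5]
grip_width: 0.265
```

>>> apply_moves(series=[{"x": 0, "y": 0.015, "z": 0, "turn": 0}, {"x": 0, "y": 0.03, "z": 0, "turn": 0}, {"x": 0, "y": 0.03, "z": 0, "turn": 0}])

```text
clock: 11.75
position: [490.7, 190.6, 302.4]
ee_rot: [-179.9, 0.1, 180.0]
ft_force: [-1.1, -5.0, 5.5]
grip_width: 0.267
```

>>> apply_moves(series=[{"x": 0, "y": 0.015, "z": 0, "turn": 0}, {"x": 0, "y": 0.03, "z": 0, "turn": 0}, {"x": 0, "y": 0.03, "z": 0, "turn": 0}])

```text
clock: 12.05
position: [490.7, 191.9, 302.2]
ee_rot: [-179.9, 0.0, 180.0]
ft_force: [0.1, -6.0, 0.3]
grip_width: 0.263
```

The vertical force dropped to 0.3 N and z sank, so the tip is finding the hole. I'll try going down.

>>> apply_moves(series=[{"x": 0, "y": 0.01, "z": 0.01, "turn": 0}, {"x": 0, "y": 0.02, "z": 0.02, "turn": 0}, {"x": 0, "y": 0.02, "z": 0.03, "turn": 0}])

```text
clock: 12.35
position: [490.7, 192.9, 300.6]
ee_rot: [-179.9, 0.0, 180.0]
ft_force: [0.1, -5.9, 3.2]
grip_width: 0.265
```

>>> apply_moves(series=[{"x": 0, "y": 0.01, "z": 0.01, "turn": 0}, {"x": 0, "y": 0.02, "z": 0.02, "turn": 0}, {"x": 0, "y": 0.03, "z": 0.04, "turn": 0}, {"x": 0, "y": 0.03, "z": 0.04, "turn": 0}])

```text
clock: 12.75
position: [490.7, 194.4, 298.6]
ee_rot: [-179.9, 0.0, 180.0]
ft_force: [0.2, -6.8, 2.1]
grip_width: 0.266
```

>>> apply_moves(series=[{"x": 0, "y": 0, "z": 0.02, "turn": 0}, {"x": 0, "y": 0, "z": 0.04, "turn": 0}, {"x": 0, "y": 0, "z": 0.06, "turn": 0}, {"x": 0, "y": 0, "z": 0.06, "turn": 0}])

```text
clock: 13.15
position: [490.7, 194.4, 295.6]
ee_rot: [-179.9, 0.0, 180.0]
ft_force: [1.1, -6.8, 1.9]
grip_width: 0.264
```

>>> apply_moves(series=[{"x": 0, "y": 0, "z": 0.02, "turn": 0}, {"x": 0, "y": 0, "z": 0.04, "turn": 0}, {"x": 0, "y": 0, "z": 0.06, "turn": 0}, {"x": 0, "y": 0, "z": 0.08, "turn": 0}, {"x": 0, "y": 0, "z": 0.08, "turn": 0}])

```text
clock: 13.65
position: [490.5, 194.4, 291.5]
ee_rot: [-179.9, -0.0, 180.0]
ft_force: [0.2, -7.2, 2.6]
grip_width: 0.262
```

>>> apply_moves(series=[{"x": 0, "y": 0, "z": 0.02, "turn": 0}, {"x": 0, "y": 0, "z": 0.04, "turn": 0}, {"x": 0, "y": 0, "z": 0.06, "turn": 0}, {"x": 0, "y": 0, "z": 0.06, "turn": 0}])

```text
clock: 14.05
position: [490.4, 194.4, 288.5]
ee_rot: [-179.9, -0.0, 180.0]
ft_force: [-0.8, -6.2, 2.2]
grip_width: 0.261
```

>>> apply_moves(series=[{"x": 0, "y": 0, "z": 0.02, "turn": 0}, {"x": 0, "y": 0, "z": 0.04, "turn": 0}, {"x": 0, "y": 0, "z": 0.06, "turn": 0}, {"x": 0, "y": 0, "z": 0.06, "turn": 0}])

```text
clock: 14.45
position: [490.3, 194.4, 285.5]
ee_rot: [-179.9, -0.0, 180.0]
ft_force: [-2.4, -6.0, 4.0]
grip_width: 0.27
```

>>> apply_moves(series=[{"x": 0, "y": 0, "z": 0.02, "turn": 0}, {"x": 0, "y": 0, "z": 0.04, "turn": 0}, {"x": 0, "y": 0, "z": 0.05, "turn": 0}, {"x": 0, "y": 0, "z": 0.05, "turn": 0}])

```text
clock: 14.85
position: [490.1, 194.4, 282.9]
ee_rot: [-179.9, -0.1, 180.0]
ft_force: [-2.2, -6.4, 3.0]
grip_width: 0.267
```

>>> apply_moves(series=[{"x": 0.01, "y": 0, "z": 0, "turn": 0}, {"x": 0.02, "y": 0, "z": 0, "turn": 0}, {"x": 0.02, "y": 0, "z": 0, "turn": 0}])

```text
clock: 15.15
position: [489.5, 194.5, 282.9]
ee_rot: [-179.9, -0.0, 180.0]
ft_force: [0.6, -5.3, -0.3]
grip_width: 0.265
```

>>> apply_moves(series=[{"x": 0, "y": 0, "z": 0.02, "turn": 0}, {"x": 0, "y": 0, "z": 0.04, "turn": 0}, {"x": 0, "y": 0, "z": 0.05, "turn": 0}, {"x": 0, "y": 0, "z": 0.05, "turn": 0}])

```text
clock: 15.55
position: [489.4, 194.5, 280.4]
ee_rot: [-179.9, -0.0, 180.0]
ft_force: [-0.5, -5.5, 2.0]
grip_width: 0.267
```

>>> apply_moves(series=[{"x": 0.01, "y": 0, "z": 0.02, "turn": 0}, {"x": 0.01, "y": 0, "z": 0.04, "turn": 0}, {"x": 0.01, "y": 0, "z": 0.05, "turn": 0}, {"x": 0.01, "y": 0, "z": 0.05, "turn": 0}])

```text
clock: 15.95
position: [489.0, 194.5, 278.0]
ee_rot: [-179.9, -0.0, 180.0]
ft_force: [-0.3, -6.1, 0.8]
grip_width: 0.268
```

>>> apply_moves(series=[{"x": 0.005, "y": 0, "z": 0.02, "turn": 0}, {"x": 0.005, "y": 0, "z": 0.04, "turn": 0}, {"x": 0.005, "y": 0, "z": 0.04, "turn": 0}])

```text
clock: 16.25
position: [488.7, 194.6, 276.0]
ee_rot: [-180.0, -0.0, 180.0]
ft_force: [-0.1, -4.8, 1.8]
grip_width: 0.261
```

>>> apply_moves(series=[{"x": 0.005, "y": 0, "z": 0.02, "turn": 0}, {"x": 0.005, "y": 0, "z": 0.03, "turn": 0}, {"x": 0.005, "y": 0, "z": 0.03, "turn": 0}])

```text
clock: 16.55
position: [488.5, 194.7, 274.5]
ee_rot: [-180.0, -0.0, 180.0]
ft_force: [-0.9, -4.3, 2.8]
grip_width: 0.27
```

>>> apply_moves(series=[{"x": 0, "y": 0, "z": 0.02, "turn": 0}, {"x": 0, "y": 0, "z": 0.04, "turn": 0}, {"x": 0, "y": 0, "z": 0.04, "turn": 0}])

```text
clock: 16.85
position: [488.4, 194.7, 272.4]
ee_rot: [-180.0, -0.0, 180.0]
ft_force: [-0.9, -5.1, 1.1]
grip_width: 0.265
```

>>> apply_moves(series=[{"x": 0, "y": 0, "z": 0.02, "turn": 0}, {"x": 0, "y": 0, "z": 0.04, "turn": 0}, {"x": 0, "y": 0, "z": 0.06, "turn": 0}, {"x": 0, "y": 0, "z": 0.06, "turn": 0}])

```text
clock: 17.25
position: [488.3, 194.7, 269.4]
ee_rot: [-180.0, -0.0, 180.0]
ft_force: [-2.4, -4.8, 0.3]
grip_width: 0.262
```

>>> apply_moves(series=[{"x": 0, "y": 0, "z": 0.02, "turn": 0}, {"x": 0, "y": 0, "z": 0.04, "turn": 0}, {"x": 0, "y": 0, "z": 0.06, "turn": 0}, {"x": 0, "y": 0, "z": 0.06, "turn": 0}])

```text
clock: 17.65
position: [488.3, 194.7, 266.4]
ee_rot: [-180.0, -0.0, -180.0]
ft_force: [-2.8, -4.6, 1.4]
grip_width: 0.263
```

>>> apply_moves(series=[{"x": 0, "y": 0, "z": 0.02, "turn": 0}, {"x": 0, "y": 0, "z": 0.04, "turn": 0}, {"x": 0, "y": 0, "z": 0.06, "turn": 0}, {"x": 0, "y": 0, "z": 0.06, "turn": 0}])

```text
clock: 18.05
position: [488.3, 194.7, 263.4]
ee_rot: [-180.0, -0.0, 180.0]
ft_force: [-2.4, -4.8, 2.7]
grip_width: 0.266
```

>>> apply_moves(series=[{"x": 0, "y": 0, "z": 0.02, "turn": 0}, {"x": 0, "y": 0, "z": 0.04, "turn": 0}, {"x": 0, "y": 0, "z": 0.04, "turn": 0}])

```text
clock: 18.35
position: [488.3, 194.7, 261.4]
ee_rot: [-180.0, -0.1, 180.0]
ft_force: [-2.7, -4.8, 2.0]
grip_width: 0.264
```

>>> apply_moves(series=[{"x": 0, "y": 0, "z": 0.01, "turn": 0}, {"x": 0, "y": 0, "z": 0.014, "turn": 0}, {"x": 0, "y": 0, "z": 0.014, "turn": 0}])

```text
clock: 18.65
position: [488.3, 194.7, 261.0]
ee_rot: [-180.0, -0.0, 180.0]
ft_force: [-3.2, -5.3, 7.0]
grip_width: 0.266
```

Collar contact came at TCP z of 261.0, which matches the expected home height. I'll relax sideways, open and retreat.

>>> apply_moves(series=[{"x": 0.005, "y": -0.008, "z": -0.004, "turn": 0}, {"x": 0.005, "y": -0.008, "z": -0.004, "turn": 0}, {"x": 0.005, "y": -0.008, "z": -0.004, "turn": 0}])

```text
clock: 18.95
position: [488.2, 194.5, 261.0]
ee_rot: [180.0, -0.0, -180.0]
ft_force: [-3.0, -1.2, 3.0]
grip_width: 0.264
```

>>> apply_moves(series=[{"x": 0.005, "y": -0.008, "z": 0, "turn": 0}, {"x": 0.005, "y": -0.008, "z": 0, "turn": 0}, {"x": 0.005, "y": -0.008, "z": 0, "turn": 0}, {"x": 0.005, "y": -0.008, "z": 0, "turn": 0}, {"x": 0.005, "y": -0.008, "z": 0, "turn": 0}, {"x": 0.005, "y": -0.008, "z": 0, "turn": 0}], fingers=0.4)

```text
clock: 19.55
position: [488.1, 194.0, 261.1]
ee_rot: [180.0, 0.0, -180.0]
ft_force: [-0.6, 0.4, -0.3]
grip_width: 0.597
```

>>> apply_moves(series=[{"x": 0, "y": 0, "z": -0.1, "turn": 0}, {"x": 0, "y": 0, "z": -0.3, "turn": 0}, {"x": 0, "y": 0, "z": -0.7, "turn": 0}, {"x": 0, "y": 0, "z": -1.3, "turn": 0}, {"x": 0, "y": 0, "z": -2.0, "turn": 0}, {"x": 0, "y": 0, "z": -2.6, "turn": 0}, {"x": 0, "y": 2, "z": -3, "turn": 0}, {"x": 0, "y": 4, "z": -3, "turn": 0}, {"x": 0, "y": 5, "z": -3, "turn": 0}, {"x": 0, "y": 5, "z": -3, "turn": 0}, {"x": 0, "y": 5, "z": -3, "turn": 0}, {"x": 0, "y": 5, "z": -3, "turn": 0}, {"x": 0, "y": 5, "z": -3, "turn": 0}])

```text
clock: 20.85
position: [487.7, 444.9, 411.2]
ee_rot: [-180.0, -0.0, -179.9]
ft_force: [-0.3, -0.2, 0.4]
grip_width: 0.598
```

Run:
```python
from h import *
out=[]
for n in ("top","side"):
    im=cams.get_image(n); x,y=proj(n,[[488.3,194.7,84]])[0].astype(int)
    print(n,proj(n,[[488.3,194.7,74],[488.3,194.7,126]])-[x-30,y-30])
    out.append(cv2.resize(im[y-30:y+30,x-30:x+30],(396,396),interpolation=cv2.INTER_CUBIC))
cv2.imwrite("pics/f5.png",np.hstack(out)); print(ctrl.observe()["position"])
```

```text
top [[32.18924736 30.82185005]
 [24.57904791 28.30183838]]
side [[30.87803627 34.84587705]
 [27.58149072 12.48482064]]
[488.05593959 443.23065911 411.59904243]
```

View pics/f5.png

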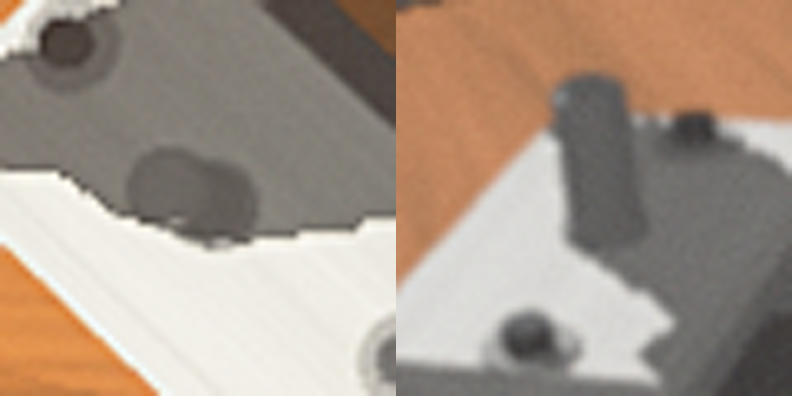

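The drift stands with its collar on the plate in both views. Its head top is at (25.0,27.6) in the top crop (predicted 24.6,28.3) and at (29.4,12.7) in the side crop (predicted 27.6,12.5). It is upright and seated within camera accuracy, so I'm handing in.

```bash
python3 -c "
from workcell import ctrl
print(ctrl.observe()['clock'], ctrl.sign_off())"
```

```text
the job is handed in; nothing more can be done
20.95 None
```

The drift is standing in both holes with its collar on the tool plate. I handed the job in at about 21 s of the 72 s allowed; the interface gives no verdict.

**How it went:** I drew the drift from the pin block and lowered it into the tool plate's hole. The tip met the lower plate at about 12.6 N, the highest force I read. Sliding it lightly toward +y found the lower hole, and I pressed it down in small steps. The tool plate slid into line at about 5–7 N sideways. Where the side force built up I gave way about 2 mm toward −x.

**Last checks:**
- **Seating:** the collar met the plate at a flange height of 261.0 mm, which is the height I expected for home.
- **Release:** after the fingers opened, the force readings were near zero, and I moved the arm well clear.
- **Final pictures:** both views show the drift standing with its collar on the plate. The top view matched the prediction to within 1 pixel. The side view put the head about 2 pixels (roughly 4 mm) to one side, which I took as camera and reading error because the shank has only about 0.65 mm of play in the holes.

**Not checked:**
- I only read forces at the end of each move, so peaks in between were not seen.
- I did not measure the spare pin, oil bottle, wrench or carrier again at the end. The planned path stayed clear of them.

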